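# Put the dough scraper away in the latched tool case

### The arm

A 6-joint arm with a two-finger parallel gripper is mounted at the origin on a cart in front of the work surface, level with it; the furniture and walls round the work are solid. World frame = base frame: x ahead of the robot, y to its left, z up, the work surface at z = 0. Lengths are in m, angles in rad, forces in N, time in s.
With the tool pointing down it reaches from about 0.225 to 0.875 m from the base axis. Payload 3.4 kg.
Tool frame: the origin (TCP) lies on the centre line of the jaws, within the pads' length; the fingertips stand 22 mm ahead of it and the grasp point (between the pads) lies 3 mm ahead of it; z points along the fingers, y is the line along which they close (so a half turn about z gives the same grasp; the last joint's range is limited). The gripper opens to 85 mm and grips with 20 to 120 N. Pads are 22 mm wide; open, the fingers measure 114 mm over their backs; the gripper's body (76 mm by 85 mm) begins 54 mm behind the grasp point. The pads swing forward as they close: fully open they stand 13 mm farther back than shut.
Start: joints at [-0.121, 0.276, 1.505, -0, 1.361, -0.121], TCP at [0.575, -0, 0.253] pointing down, gripper open.
Joint ranges: [-2.89, 2.89], [-0.75, 2.08], [0.22, 2.7], [-1.18, 4.32], [0.11, 2.71], [-2.7, 2.7]. Speed limits (rad/s): [2.57, 2.57, 3.14, 3.14, 3.14, 3.14].

### API

Orientations are given as a unit quaternion [w, x, y, z].
In Python, from rig import manip, get_image gives the robot as it stands (manip), with the cameras as plain functions.
- The arm moves only by the shell command python3 steer.py [OPENING] [FORCE], which reads ROWS from standard input. ROWS is a JSON list that holds a single list of rows (three levels of brackets), with 1 to 5 rows, each of 4 numbers: dx, dy, dz in m, then a turn about the tool's z in rad; each row shifts and turns the commanded pose from where the row before left it, along the tool's axes as they then stand; what a row does not reach is not made up. A row lasts 1/12 s, in which the tool goes at most 0.0417 m and 0.125 rad, less where a joint would pass 70% of its speed; a pose out of reach is approached as far as the arm can. OPENING is the finger opening in m, set as the command begins (- or left out keeps the last). The fingers move at their own pace and stop on an object; FORCE is the grip in N (left out, the last holds). Time passes only in rows, so rows that do not move let the fingers close. It prints the time, the measured TCP pose, the force, the opening and the grip force at its end. Input that does not fit is refused with a message, and nothing moves.
- manip.get_state(): the state, without advancing time (a new reading comes with each control period).
- get_image(name): name is "scene" or "side" or "wrist"; returns a dict with "img" (420x560x3 uint8, red, green, blue), "camera_matrix" (3x3 intrinsics, pixels), "k1" (the pictures are not rectified: a ray, as slopes to the right and down, at radius r is drawn at 1 + k1 r^2 times it, then the intrinsics apply), "T" (4x4, takes a point from camera to world coordinates); the wrist camera has in their place "hand_eye" (4x4, takes a point from camera to tool coordinates, whose origin is the TCP and whose axes are the flange's). Camera axes: x right, y down, z forward; pixel columns grow to the right and rows downward; lengths in m; the calibration is good to about 2 mm. A picture is of the moment at which its call begins: read the wrist's pose just before it. There is no depth.
- manip.sign_off(): hands the job in; it is judged then, once.
The state is a dict: "clock": time; "qpos": joint angles; "qd": joint speeds; "effort": joint torques, N m; "position": TCP position; "ee_rot": TCP orientation; "contact_force": force on the tool from outside, world axes, zero at the start; "moment": the same for the moment, N m; "width": finger opening in m; "gripper_force": force on a finger pad.
Only numpy, scipy, OpenCV 4.12 (cv2) and the standard library are available. Lean on these libraries where they do the work, as an engineer would, in place of code of your own. Each camera call takes 0.05 s, during which the arm holds its last target. There are 200 camera calls.

### The job

The dough scraper was left on top of the wooden tool case: first lift it off and lay it flat on the bare table top, then swing the steel latch lever all the way off the lid and raise the lid until it stands upright by itself. Then pick the scraper up again, by its two short ends this time because the narrow front compartment leaves no room for fingers along its sides, and set it gently, without dropping it, flat on the floor of that compartment; leave the case open, and leave the timer, the jar and the mug where they are.

Things in the scene. Friction and masses are not known exactly. Their poses are not given: they have to be found in the camera images.
- case: fixed heavy box of light wood, 160 (x) x 230 (y) x 60 mm high without its lid. Origin: centre of its underside; x points to the back (hinge side), y to the left seen from the front, z up. Inside floor at z 24 mm. A divider at x -30 to -24 mm parts the narrow front compartment from the rear one (fixed brush and spoon inside). Closed lid's top: z 68.5 mm. 150 mm of table right (-y) of it is bare
- compartment (a point): centre of the floor of the front compartment, at x -52, y 0, z 24 mm of the case, axes as the case's. The compartment is 44 mm wide along the case's x, 218 mm long along its y, its walls 34 to 36 mm high. The scraper goes in lengthwise (its y along the case's y); only its short ends then have room for fingers
- scraper: loose rounded dough scraper block, 34 (x) x 60 (y) x 10 mm (z), about 30 g; origin: centre of its underside. It starts flat on the closed lid, near x 30, y 0 mm of the case, its length about along the case's y, between two ribs 9 mm high and 70 mm apart that leave 5 mm beyond each short end, so it can be gripped there only across its 34 mm width
- latch (a joint): angle of the latch lever in rad about an upright pivot. At 0 it points to the case's +x, across the lid's front edge, and holds the lid down; starts at 0 to 0.3. It grows as the lever swings to the left (to the case's +y, anticlockwise from above), stop at 1.8; the lid is free from about 1.3 on. It stays where it is left (friction about 1 N at the knob)
- latch_hinge (a point): pivot of the latch lever, at x -105, y 70, z 70 mm of the case; the axis is vertical. The lever is a flat steel bar 14 mm wide and 6 mm thick, whose underside is at this height and whose tip is 60 mm from the pivot
- latch_knob (a point): middle of the upright round knob pin on the lever, 10 mm in diameter, standing 26 mm above the bar, 52 mm from the pivot; this point is 20 mm above point latch_hinge, the pin's top 12 mm above the point
- lid (a joint): opening angle of the lid in rad: 0 closed, 1.57 upright, stop at 1.75. The hinge is stiff: the lid stays at any angle; it takes about 3 N at the handle to open
- lid_hinge (a point): hinge axis of the lid, along the case's y, at x 80, y 0, z 60 mm of the case
- lid_handle (a point): middle of the lid's pull, a round steel bar 10 mm thick, 80 mm long, parallel to the case's y, 40 mm out from the lid's front edge on two arms (35 mm clear gap). Closed: x -120, y -45, z 64.5 mm of the case; it circles the axis of lid_hinge at radius 200 mm and can turn between the finger pads
- timer: loose round white kitchen timer with a red knob, 66 mm wide, 46 mm high, left of the case, to be left alone; origin: centre of its underside
- jar: loose honey jar with a gold lid, 77 mm wide, 120 mm high, right of the case, to be left alone; origin: centre of its underside
- mug: loose clear glass mug, 77 mm wide, 116 mm over its handle, 100 mm high, right of the case, to be left alone; origin: centre of its underside

How it is judged:
On the way, in this order (a step that is already met when the one before it is completed fails the run):
1. the scraper lies flat on the bare table top, let go (height (world z) of scraper below 0.008 m and angle between scraper's own z axis and vertical below 0.15 rad and contact force between the fingers and scraper below 0.05 N and linear speed of scraper below 0.03 m/s), for 0.2 s.
2. the latch lever is swung clear of the lid (joint above 1.3) (value of joint latch above 1.3 rad), for 0.2 s.
3. the lid is raised upright (joint above 1.3) (value of joint lid above 1.3 rad), for 0.2 s.
At the end, for the whole second after the job is handed in: The scraper lies still and released, flat (within 0.15 rad) on the floor of the front compartment (its centre within 15 mm of the compartment's middle line, 90 mm either way along it and 5 mm in height, lengthwise within 0.35 rad); the latch lever is above 1.3 rad and the lid above 1.3 rad (value of joint each of latch, lid above 1.3 rad and x of scraper in the frame of compartment between -0.015 and 0.015 m and y of scraper in the frame of compartment between -0.09 and 0.09 m and z of scraper in the frame of compartment between -0.005 and 0.005 m and angle between scraper's own z axis and vertical below 0.15 rad and angle between the y axis of scraper and the y axis of case, either way round below 0.35 rad and contact force between the fingers and scraper below 0.05 N and linear speed of scraper below 0.03 m/s); the robot touches nothing.
It fails at once if the scraper is dropped or flung: out of the fingers it goes faster than 0.5 m/s (a fall of more than about 13 mm) (contact force between the fingers and scraper below 0.05 N and linear speed of scraper above 0.5 m/s).
It fails at once if the timer is pushed more than 30 mm away or tipped (distance of timer from where it was at the start of the episode above 0.03 m or angle between timer's own z axis and vertical above 0.3 rad).
It fails at once if the jar is pushed more than 30 mm away or tipped (distance of jar from where it was at the start of the episode above 0.03 m or angle between jar's own z axis and vertical above 0.3 rad).
It fails at once if the mug is pushed more than 30 mm away or tipped (distance of mug from where it was at the start of the episode above 0.03 m or angle between mug's own z axis and vertical above 0.3 rad).
It also fails if it takes over 69 s, if anything falls off the work surface, if the arm or the gripper's body presses on something with over 40 N, if the wrist force passes 120 N, or if a joint passes its speed limit or range.

## Working session

There is one attempt and no reset: what is moved stays moved. The work goes in short steps, Python scripts to look and compute and a shell command to move; the robot and the scene stay as the last step left them, time stands still between calls to the robot, and variables do not carry over. Pictures are saved under pics/ and viewed, at most 12 in all, crops included, and the job is handed in when it is done.

```bash
ls; mkdir -p pics
python3 - <<'E'
from rig import manip, get_image
import cv2
s=manip.get_state();print(s)
for n in("scene","side"):
    d=get_image(n);cv2.imwrite(f"pics/{n}0.png",d["img"][:,:,::-1]);print(n,d["camera_matrix"],d["k1"],d["T"])
d=get_image("wrist");cv2.imwrite("pics/wrist0.png",d["img"][:,:,::-1]);print(d["camera_matrix"],d["k1"],d["hand_eye"])
E
python3 -c "
import cv2,numpy as np
"
```

```text
pics
rig.py
steer.py
{'clock': 0.0, 'qpos': array([-1.21023385e-01,  2.76628018e-01,  1.50618677e+00, -2.86591863e-05,
        1.36071342e+00, -1.21023388e-01]), 'qd': array([-1.46332544e-03, -1.21884957e-03, -2.44179584e-06, -8.76223983e-04,
        1.83937084e-03,  1.97333090e-03]), 'effort': array([ 6.20495921e-04, -4.16768074e+01, -2.45808578e+01, -1.52056768e-04,
        1.11346930e-02,  1.69860516e-05]), 'position': array([5.74483344e-01, 3.43284748e-05, 2.52399488e-01]), 'ee_rot': array([-7.53292432e-04,  7.07104326e-01,  7.07108574e-01, -6.07729489e-04]), 'contact_force': array([-0.1665551 ,  0.92215041,  0.91479629]), 'moment': array([ 0.01115475,  0.02140747, -0.01262883]), 'gripper_force': 0.0, 'width': 0.08542995390020622}
scene [[416.79906963   0.         279.3802602 ]
 [  0.         416.79906963 208.6294649 ]
 [  0.           0.           1.        ]] -0.009369401847615722 [[ 0.80168016 -0.34138746  0.4906766  -0.09322088]
 [-0.5975789  -0.47754417  0.6440893  -0.8793882 ]
 [ 0.01443574 -0.80957159 -0.58684363  0.86110264]
 [ 0.          0.          0.          1.        ]]
side [[490.85817343   0.         280.27974702]
 [  0.         490.85817343 205.76876281]
 [  0.           0.           1.        ]] -0.13264636042365474 [[-0.82843315 -0.21458001  0.51735281 -0.18370822]
 [-0.55939905  0.36279728 -0.74528574  1.03104887]
 [-0.02777077 -0.90682609 -0.42058915  0.70567915]
 [ 0.          0.          0.          1.        ]]
[[332.35506883   0.         280.22164308]
 [  0.         332.35506883 203.86486024]
 [  0.           0.           1.        ]] 0.01770684233189509 [[ 5.58611347e-04 -9.56448011e-01 -2.91902194e-01  7.50035270e-02]
 [ 9.99999457e-01  7.91075131e-04 -6.78347734e-04 -1.00087463e-03]
 [ 8.79720907e-04 -2.91901657e-01  9.56447933e-01 -1.20192270e-01]
 [ 0.00000000e+00  0.00000000e+00  0.00000000e+00  1.00000000e+00]]
```

View pics/scene0.png

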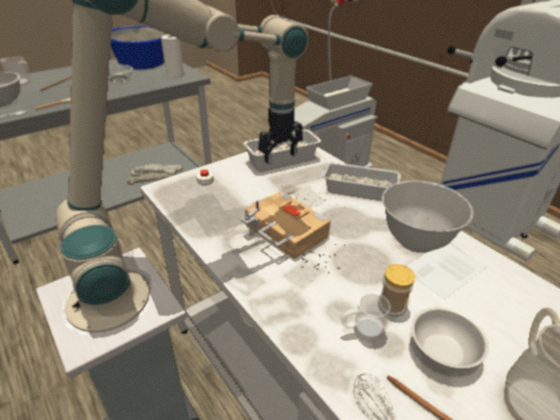

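View pics/wrist0.png

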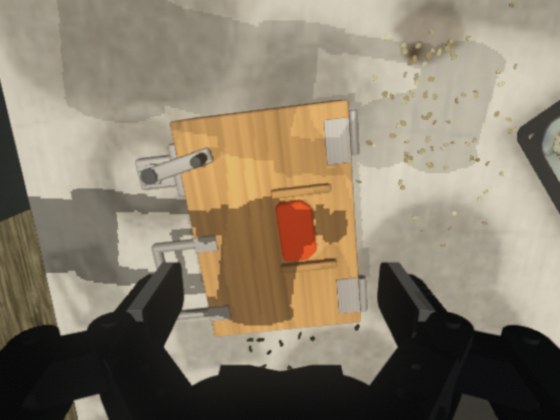

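The wrist view shows the lid with corners near (172,122), (348,101), (360,322) and (215,335). The red scraper is at (297,230), the knob at about (202,157), the latch pivot at (149,176), and the handle bar at about x 157, y 245–315. The jar and mug are far to the right, and the timer is to the left.

```bash
cat > h.py <<'E'
import numpy as np,cv2
from scipy.spatial.transform import Rotation as R
from rig import manip, get_image
def quat(s): return R.from_quat(np.roll(s["ee_rot"],-1))
def shot(name,fn=None):
    s=manip.get_state(); d=get_image(name)
    if name=="wrist":
        T=np.eye(4);T[:3,:3]=quat(s).as_matrix();T[:3,3]=s["position"];d["T"]=T@d["hand_eye"]
    if fn: cv2.imwrite("pics/"+fn,d["img"][:,:,::-1])
    return d
def rays(d,uv):
    uv=np.array(uv,float).reshape(-1,1,2)
    xy=cv2.undistortPoints(uv,d["camera_matrix"],np.array([d["k1"],0,0,0,0.]))[:,0]
    v=np.c_[xy,np.ones(len(xy))]@d["T"][:3,:3].T
    return d["T"][:3,3],v
def plane(d,uv,z):
    o,v=rays(d,uv); return o+v*((z-o[2])/v[:,2])[:,None]
def tri(d1,p1,d2,p2):
    A=[];b=[]
    for d,p in((d1,p1),(d2,p2)):
        o,v=rays(d,[p]);v=v[0]/np.linalg.norm(v[0]);P=np.eye(3)-np.outer(v,v);A.append(P);b.append(P@o)
    return np.linalg.lstsq(np.vstack(A),np.hstack(b),rcond=None)[0]
def redmask(d):
    r,g,b=[d["img"][:,:,i].astype(int) for i in range(3)]
    return ((r>90)&(r>2.2*g)&(r>2.2*b)).astype(np.uint8)
def blob(m):
    c=max(cv2.findContours(m,cv2.RETR_EXTERNAL,cv2.CHAIN_APPROX_NONE)[0],key=cv2.contourArea);return c[:,0]
def rect(P):
    c,sz,a=cv2.minAreaRect((P[:,:2]*1000).astype(np.float32))
    bx=cv2.boxPoints((c,sz,a));e=[bx[1]-bx[0],bx[2]-bx[1]];l=max(e,key=np.linalg.norm)
    ang=np.degrees(np.arctan2(l[1],l[0]))%180
    return np.round(c,1),np.round(sz,1),round(ang,1)
def togo(target,yaw=None):
    s=manip.get_state();q=quat(s)
    print("pos",s["position"].round(4),"tool delta",q.inv().apply(np.array(target)-s["position"]).round(4))
    y=q.apply([0,1,0]);print("tool y yaw deg",np.degrees(np.arctan2(y[1],y[0])).round(2))
E
python3 - <<'E'
from h import *
d=shot("wrist")
print("lid",plane(d,[(172,122),(348,101),(360,322),(215,335)],.0685).round(4))
print("pivot,knob",plane(d,[(149,176)],.08).round(4),plane(d,[(202,157)],.102).round(4))
print("handle",plane(d,[(157,247),(180,316)],.0695).round(4))
print("scraper",rect(plane(d,blob(redmask(d)),.0785)))
cv2.imwrite("pics/w1.png",cv2.resize(d["img"][80:360,120:400,::-1],None,fx=2.1,fy=2.1,interpolation=2))
E
```

```text
lid [[ 0.4769  0.0581  0.0685]
 [ 0.6322  0.0761  0.0685]
 [ 0.6585 -0.1497  0.0685]
 [ 0.5025 -0.1666  0.0685]]
pivot,knob [[0.4555 0.0117 0.08  ]] [[0.5093 0.0323 0.102 ]]
handle [[ 0.451  -0.0624  0.0695]
 [ 0.467  -0.1419  0.0695]]
scraper (array([588.2, -41.5]), array([32.7, 59.5]), np.float32(98.3))
```

View pics/w1.png

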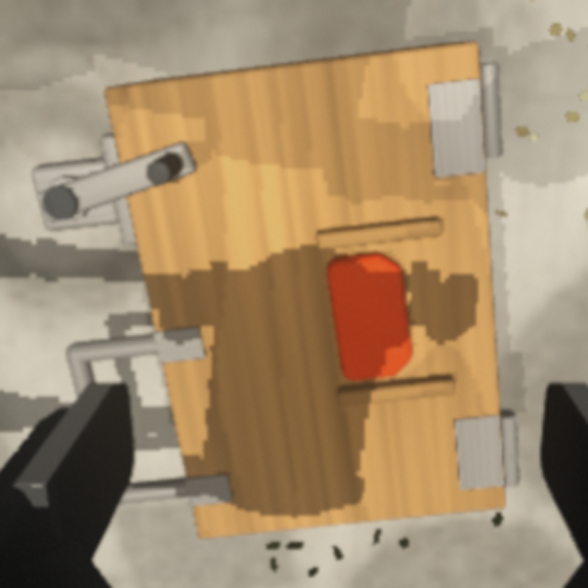

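```bash
cat >> h.py <<'E'
C=np.array([.5675,-.0455]);YAW=np.radians(6.6)
def c2w(x,y): c,s=np.cos(YAW),np.sin(YAW);return C+[c*x-s*y,s*x+c*y]
def w2c(x,y): c,s=np.cos(YAW),np.sin(YAW);dx,dy=np.array([x,y])-C;return np.array([c*dx+s*dy,-s*dx+c*dy])
E
python3 - <<'E'
from h import *
d=shot("scene")
print("jar,mug,timer base",plane(d,[(395,306),(368,334),(205,182)],0).round(3))
print("lid corner check",plane(d,[(250,197),(329,230),(293,252)],.0685).round(3), c2w(-.08,.115),c2w(.08,-.115),c2w(-.08,-.115))
d=shot("side")
print("scraper side",rect(plane(d,blob(redmask(d)),.0785)))
cv2.imwrite("pics/side1.png",d["img"][:,:,::-1])
print("place",c2w(.02,-.195),"pivot",c2w(-.105,.07),"handle",c2w(-.12,-.045))
togo([.5885,-.0415,.13])
E
```

```text
jar,mug,timer base [[ 0.613 -0.471  0.   ]
 [ 0.488 -0.491  0.   ]
 [ 0.498  0.372  0.   ]]
lid corner check [[ 0.529  0.101  0.068]
 [ 0.626 -0.186  0.068]
 [ 0.476 -0.2    0.068]] [0.47481241 0.0595429 ] [ 0.66018759 -0.1505429 ] [ 0.50124795 -0.16893284]
scraper side (array([454.6, 425.4]), array([25.7, 40.2]), np.float32(132.9))
place [ 0.6097802  -0.23690895] pivot [0.45515026 0.01196769] handle [ 0.45346744 -0.10399423]
pos [0.5749 0.     0.253 ] tool delta [-0.0415  0.0137  0.123 ]
tool y yaw deg -0.0
```

View pics/side1.png

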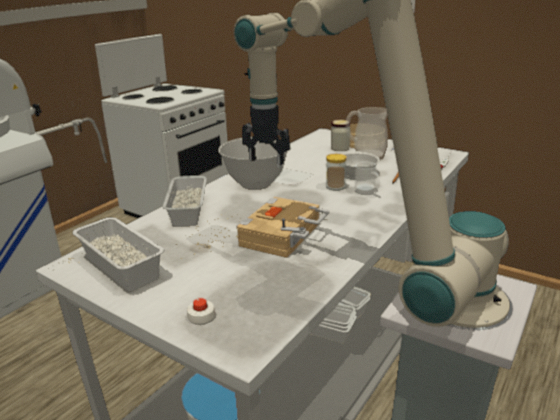

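The side view shows the case near (280,225) with the scraper at about (275,212). The timer is at (200,310), and the jar and mug are near (335,170) and (365,175), well clear. Now I'll move above the scraper.

```bash
echo '[[[-0.021,0.007,0.03,0],[-0.0205,0.0067,0.03,0],[0,0,0.03,-0.07],[0,0,0.03,-0.07],[0,0,0,0]]]' | python3 steer.py 0.062 30
python3 - <<'E'
from h import *
d=shot("wrist","w2.png")
print(rect(plane(d,blob(redmask(d)),.0785)))
togo([.5885,-.0415,.0915])
E
```

```text
clock: 0.72
position: [0.5845, -0.0412, 0.1274]
ee_rot: [-0.005, 0.656, 0.755, -0.003]
contact_force: [-1.4, 0.7, -1.3]
width: 0.0618
gripper_force: 0.0
(array([588.4, -41.7]), array([33. , 59.4]), np.float32(98.3))
pos [ 0.5863 -0.0413  0.1304] tool delta [-0.0007  0.0024  0.0389]
tool y yaw deg 7.92
```

View pics/w2.png

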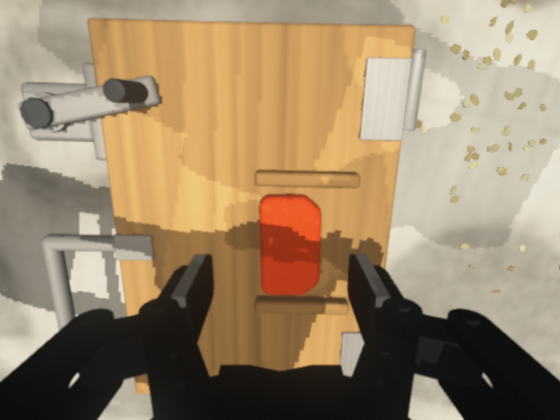

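The scraper is centred between the fingers at about (290,245), and its pose matches the first measurement. Next: descend and grip.

```bash
echo '[[[0,0.002,0.015,0],[0,0,0.012,0],[0,0,0.008,0],[0,0,0,0],[0,0,0,0]]]' | python3 steer.py; echo '[[[0,0,0.002,0],[0,0,0,0],[0,0,0,0],[0,0,0,0],[0,0,0,0]]]' | python3 steer.py 0.02 30
```

```text
clock: 1.18
position: [0.5914, -0.0411, 0.0995]
ee_rot: [0.001, 0.656, 0.755, 0.0]
contact_force: [-0.5, -0.0, 1.0]
width: 0.0622
gripper_force: 0.0
clock: 1.6
position: [0.5911, -0.0413, 0.0974]
ee_rot: [0.001, 0.656, 0.755, 0.0]
contact_force: [-2.3, 0.1, 6.5]
width: 0.0313
gripper_force: 29.7
```

```bash
echo '[[[0,0,0,0],[0,0,0,0],[0,-0.002,0.003,0],[0,0,0.002,0],[0,0,0,0]]]' | python3 steer.py 0.05 30; echo '[[[0,0,0,0],[0,0,0,0],[0,0,0,0],[0,0,0,0],[0,0,0,0]]]' | python3 steer.py 0.02 30;python3 -c "
from h import *
print(manip.get_state()['position'])"
```

```text
clock: 2.02
position: [0.588, -0.0414, 0.0904]
ee_rot: [-0.001, 0.656, 0.755, -0.0]
contact_force: [0.1, 0.1, -0.3]
width: 0.0503
gripper_force: 0.0
clock: 2.43
position: [0.5887, -0.0415, 0.0913]
ee_rot: [0.0, 0.656, 0.755, -0.0]
contact_force: [0.4, 0.7, -1.0]
width: 0.0323
gripper_force: 29.7
[ 0.58870876 -0.04148878  0.09129029]
```

```bash
echo '[[[0,0,-0.015,0],[0,0,-0.02,0],[0,0,-0.02,0],[0,0,0,0],[0,0,0,0]]]' | python3 steer.py
python3 - <<'E'
from h import *
print(manip.get_state()["width"],manip.get_state()["gripper_force"])
togo([.6098,-.2369,.0228])
E
```

```text
clock: 2.85
position: [0.5895, -0.0416, 0.1473]
ee_rot: [0.001, 0.656, 0.755, 0.001]
contact_force: [-0.3, -0.4, -0.8]
width: 0.0328
gripper_force: 29.9
0.032831550251977926 29.875395863782614
pos [ 0.5895 -0.0416  0.1473] tool delta [-0.1961 -0.0075  0.1246]
tool y yaw deg 8.02
```

```bash
echo '[[[-0.03,-0.0015,0,0],[-0.04,-0.0015,0,0],[-0.04,-0.0015,0,0],[-0.04,-0.0015,0,0],[-0.04,-0.0015,0,0]]]' | python3 steer.py; echo '[[[-0.006,0,0,0],[0,0,0.03,0],[0,0,0.035,0],[0,0,0.03,0],[0,0,0,0]]]' | python3 steer.py;echo '[[[0,0,0.01,0],[0,0,0,0],[0,0,0,0]]]' | python3 steer.py
python3 - <<'E'
from h import *
print(manip.get_state()["width"],manip.get_state()["gripper_force"])
togo([.6098,-.2369,.0228])
E
```

```text
clock: 3.27
position: [0.6069, -0.2318, 0.1446]
ee_rot: [-0.001, 0.656, 0.755, -0.0]
contact_force: [-0.2, -0.4, -0.6]
width: 0.0321
gripper_force: 29.9
clock: 3.68
position: [0.6032, -0.2339, 0.0436]
ee_rot: [-0.008, 0.656, 0.755, -0.002]
contact_force: [-1.4, 1.0, -0.8]
width: 0.0326
gripper_force: 30.0
clock: 3.93
position: [0.6094, -0.2367, 0.0422]
ee_rot: [0.001, 0.656, 0.755, 0.0]
contact_force: [-0.4, 0.1, 0.7]
width: 0.0325
gripper_force: 30.0
0.032508775076761975 30.017999892588705
pos [ 0.6094 -0.2367  0.0422] tool delta [-0.0002  0.0003  0.0194]
tool y yaw deg 8.04
```

```bash
echo '[[[0,0,0.012,0],[0,0,0.004,0],[0,0,0,0],[0,0,0,0]]]' | python3 steer.py; echo '[[[0,0,0.002,0],[0,0,0,0],[0,0,0,0]]]' | python3 steer.py;echo '[[[0,0,0.002,0],[0,0,0,0],[0,0,0,0]]]' | python3 steer.py
```

```text
clock: 4.27
position: [0.6086, -0.2365, 0.0254]
ee_rot: [-0.0, 0.656, 0.755, -0.0]
contact_force: [-0.6, -0.2, -0.1]
width: 0.0325
gripper_force: 30.0
clock: 4.52
position: [0.6088, -0.2367, 0.0235]
ee_rot: [0.0, 0.656, 0.755, 0.0]
contact_force: [0.8, 0.2, 0.1]
width: 0.0323
gripper_force: 30.0
clock: 4.77
position: [0.6091, -0.2368, 0.0227]
ee_rot: [0.001, 0.656, 0.755, 0.0]
contact_force: [-1.6, -0.5, 6.8]
width: 0.0325
gripper_force: 30.6
```

```bash
echo '[[[0,0,0,0],[0,0,0,0],[0,0,0,0],[0,0,0,0],[0,0,0,0]]]' | python3 steer.py 0.06; echo '[[[0,0,-0.03,0],[0,0,-0.04,0],[0,0,-0.04,0],[0,0,-0.04,0],[0,0,-0.02,0]]]' | python3 steer.py
python3 - <<'E'
from h import *
d=shot("wrist")
print("scraper",rect(plane(d,blob(redmask(d)),.01)))
togo([.50,-0.03,.20])
E
```

```text
clock: 5.18
position: [0.6086, -0.2366, 0.0211]
ee_rot: [-0.0, 0.656, 0.755, -0.0]
contact_force: [0.4, -0.3, 1.0]
width: 0.0603
gripper_force: 0.0
clock: 5.6
position: [0.6105, -0.2375, 0.1969]
ee_rot: [0.004, 0.656, 0.755, 0.001]
contact_force: [0.6, 0.3, 0.4]
width: 0.0599
gripper_force: 0.0
scraper (array([ 608. , -237.9]), array([32. , 57.5]), np.float32(97.9))
pos [ 0.6119 -0.2382  0.1998] tool delta [ 0.2218 -0.0817 -0.0029]
tool y yaw deg 8.03
```

```bash
echo '[[[0.035,-0.013,0,0],[0.037,-0.0137,0,0],[0.037,-0.0137,0,0],[0.037,-0.0137,0,0],[0.037,-0.0137,0,0]]]' | python3 steer.py 0.04 20; echo '[[[0.037,-0.0137,0,0],[0,0,0,0],[0,0,0,0]]]' | python3 steer.py
python3 - <<'E'
from h import *
d=shot("wrist","w3.png")
np.save("T3.npy",d["T"])
togo([.504,.031,.102])
E
```

```text
clock: 6.07
position: [0.5146, -0.0635, 0.1908]
ee_rot: [-0.0, 0.656, 0.755, -0.0]
contact_force: [0.5, 0.7, 0.1]
width: 0.0402
gripper_force: 0.0
clock: 6.32
position: [0.4959, -0.0285, 0.1912]
ee_rot: [-0.0, 0.655, 0.756, -0.0]
contact_force: [0.6, -0.5, -0.3]
width: 0.0396
gripper_force: 0.0
pos [ 0.4972 -0.0297  0.1914] tool delta [0.0592 0.0152 0.0894]
tool y yaw deg 8.12
```

View pics/w3.png

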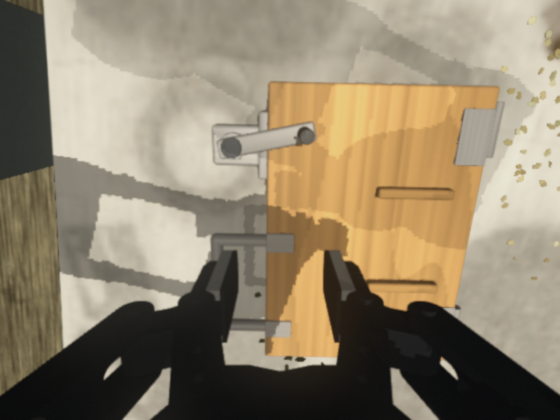

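The knob top is at (306,135), the pivot cap at (231,148), and the lid's corners at (269,83), (498,87) and (267,355).

Run:
```python
from h import *
d=get_image("wrist");d["T"]=np.load("T3.npy")
print(plane(d,[(306,135)],.102),plane(d,[(231,148)],.08),plane(d,[(269,83),(498,87),(267,355)],.0685))
print(c2w(-.08,.115),c2w(.08,.115),c2w(-.08,-.115))
P=plane(d,[(306,135)],.102)[0]
togo([P[0],P[1],.103])
piv=c2w(-.105,.07)
v=P[:2]-piv;print(np.linalg.norm(v),np.arctan2(v[1],v[0])-YAW)
c,s=np.cos(np.radians(8.1)),np.sin(np.radians(8.1))
th0=np.arctan2(v[1],v[0])-YAW
k=[piv+.052*np.array([np.cos(t+YAW),np.sin(t+YAW)]) for t in np.linspace(th0,1.68,9)]
for e in np.diff(k,axis=0): print("tool dx,dy",np.round([-s*e[0]+c*e[1],c*e[0]+s*e[1]],4))
```

```text
[[0.5026181  0.02893516 0.102     ]] [[0.4546433  0.01099565 0.08      ]] [[ 0.47458111  0.05715518  0.0685    ]
 [ 0.63001872  0.07647994  0.0685    ]
 [ 0.503077   -0.16742015  0.0685    ]]
[0.47481241 0.0595429 ] [0.63375205 0.07793284] [ 0.50124795 -0.16893284]
pos [ 0.4978 -0.0305  0.1914] tool delta [0.0583 0.013  0.0883]
tool y yaw deg 8.05
0.05040923146698017 0.22810625636909548
tool dx,dy [ 0.009  -0.0027]
tool dx,dy [ 0.0084 -0.0043]
tool dx,dy [ 0.0075 -0.0057]
tool dx,dy [ 0.0063 -0.007 ]
tool dx,dy [ 0.0049 -0.008 ]
tool dx,dy [ 0.0034 -0.0088]
tool dx,dy [ 0.0018 -0.0093]
tool dx,dy [ 0.0001 -0.0094]
```

```bash
echo '[[[0.029,0.0065,0,0],[0.0293,0.0065,0,0],[0,0,0.03,0],[0,0,0.03,0],[0,0,0.015,0]]]' | python3 steer.py; echo '[[[0,0,0.013,0],[0,0,0,0],[0,0,0,0],[0,0,0,0]]]' | python3 steer.py ; echo '[[[0,0,0,0],[0,0,0,0],[0,0,0,0],[0,0,0,0]]]' | python3 steer.py 0.004 20; python3 -c "
from h import *
togo([.5027,.0290,.103])"
```

```text
clock: 6.83
position: [0.5016, 0.0287, 0.1135]
ee_rot: [-0.001, 0.656, 0.755, -0.001]
contact_force: [-0.6, -0.6, 0.1]
width: 0.0397
gripper_force: 0.0
clock: 7.17
position: [0.5033, 0.0285, 0.1038]
ee_rot: [0.001, 0.656, 0.754, 0.0]
contact_force: [0.9, -0.5, 0.3]
width: 0.04
gripper_force: 0.0
clock: 7.5
position: [0.5038, 0.0293, 0.1044]
ee_rot: [0.002, 0.656, 0.755, 0.001]
contact_force: [3.2, -0.1, -0.2]
width: 0.0089
gripper_force: 21.8
pos [0.5038 0.0293 0.1044] tool delta [-0.0001 -0.0012  0.0014]
tool y yaw deg 8.02
```

Knob gripped. Next I'll drag it along the arc.

```bash
echo '[[[0.009,-0.0027,0,0],[0.0084,-0.0043,0,0],[0.0075,-0.0057,0,0],[0.0063,-0.007,0,0],[0,0,0,0]]]' | python3 steer.py; echo '[[[0.0049,-0.008,0,0],[0.0034,-0.0088,0,0],[0.0018,-0.0093,0,0],[0.0001,-0.0094,0,0],[0,0,0,0]]]' | python3 steer.py;echo '[[[0,0,0,0],[0,0,0,0]]]' | python3 steer.py
python3 - <<'E'
from h import *
p=manip.get_state()["position"][:2]-c2w(-.105,.07);print(np.linalg.norm(p),np.arctan2(p[1],p[0])-YAW)
E
```

```text
clock: 7.92
position: [0.4795, 0.0608, 0.1044]
ee_rot: [0.001, 0.656, 0.755, 0.004]
contact_force: [4.7, 8.2, 0.9]
width: 0.0086
gripper_force: 21.8
clock: 8.33
position: [0.4395, 0.0638, 0.1039]
ee_rot: [-0.001, 0.656, 0.755, 0.0]
contact_force: [-1.2, 3.2, 7.6]
width: 0.0089
gripper_force: 22.4
clock: 8.5
position: [0.44, 0.064, 0.1039]
ee_rot: [-0.001, 0.656, 0.755, -0.0]
contact_force: [-1.6, 4.2, 8.4]
width: 0.0089
gripper_force: 22.5
0.054159481883510496 1.7398323845958483
```

```bash
echo '[[[0,0,0,0],[0,0,0,0],[0,0,0,0]]]' | python3 steer.py 0.03; echo '[[[0,0,-0.03,0],[0,0,-0.03,0.025],[0,0,0,0],[0,0,0,0]]]' | python3 steer.py;python3 - <<'E'
from h import *
d=shot("wrist","w4.png");T=d["T"].copy()
d["T"]=np.load("T3.npy")
print(plane(d,[(217,243)],.0645),c2w(-.12,-.005))
h=c2w(-.12,-.045)
togo([h[0],h[1],.0675])
a=np.linspace(0,1.55,13)
e=np.c_[-np.cos(a),np.sin(a)]*.2
print(np.diff(e,axis=0).round(4)*[1,-1])
E
```

```text
clock: 8.75
position: [0.4406, 0.0627, 0.103]
ee_rot: [-0.001, 0.656, 0.755, -0.001]
contact_force: [-0.1, 0.1, 0.2]
width: 0.0303
gripper_force: 0.0
clock: 9.08
position: [0.4424, 0.0626, 0.1644]
ee_rot: [0.001, 0.665, 0.747, 0.001]
contact_force: [0.1, -0.6, -0.6]
width: 0.0304
gripper_force: 0.0
[[ 0.44914881 -0.06870822  0.0645    ]] [ 0.44886995 -0.06425932]
pos [0.4412 0.0626 0.1632] tool delta [-0.1669 -0.007   0.0957]
tool y yaw deg 6.6
[[ 0.0017 -0.0258]
 [ 0.005  -0.0253]
 [ 0.0082 -0.0245]
 [ 0.0113 -0.0232]
 [ 0.0142 -0.0216]
 [ 0.0168 -0.0196]
 [ 0.0192 -0.0172]
 [ 0.0213 -0.0146]
 [ 0.023  -0.0118]
 [ 0.0243 -0.0087]
 [ 0.0252 -0.0055]
 [ 0.0257 -0.0022]]
```

View pics/w4.png

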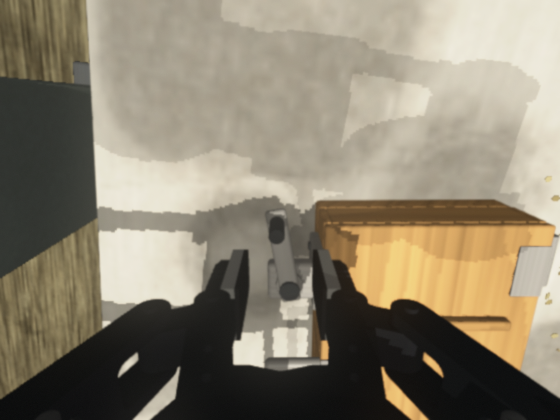

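The latch lever now points left, with the knob at (277,228) and the pivot at (290,290), so it's clear of the lid. Handle next.

```bash
echo '[[[-0.03,-0.002,0,0],[-0.04,-0.002,0,0],[-0.04,-0.002,0,0],[-0.04,-0.001,0,0],[-0.017,0,0,0]]]' | python3 steer.py; echo '[[[0,0,0.03,0],[0,0,0.03,0],[0,0,0.02,0],[0,0,0,0],[0,0,0,0]]]' | python3 steer.py; python3 -c "
from h import *
h=c2w(-.12,-.045);togo([h[0],h[1],.0665])"
```

```text
clock: 9.55
position: [0.4532, -0.1078, 0.1618]
ee_rot: [-0.0, 0.666, 0.746, -0.001]
contact_force: [0.9, 0.3, -0.0]
width: 0.03
gripper_force: 0.0
clock: 9.97
position: [0.452, -0.1035, 0.0815]
ee_rot: [-0.003, 0.665, 0.747, -0.001]
contact_force: [0.7, -0.6, 0.2]
width: 0.0302
gripper_force: 0.0
pos [ 0.452  -0.1035  0.0815] tool delta [-0.0007  0.0015  0.015 ]
tool y yaw deg 6.58
```

```bash
echo '[[[0,0.001,0.014,0],[0,0,0,0],[0,0,0,0]]]' | python3 steer.py; echo '[[[0,0,0,0],[0,0,0,0],[0,0,0,0],[0,0,0,0]]]' | python3 steer.py 0.004 30; python3 -c "
from h import *
print(w2c(*manip.get_state()['position'][:2]))"
```

```text
clock: 10.22
position: [0.4549, -0.1038, 0.0699]
ee_rot: [0.0, 0.665, 0.747, 0.0]
contact_force: [0.9, 0.4, 0.2]
width: 0.0298
gripper_force: 0.0
clock: 10.55
position: [0.4539, -0.1042, 0.0703]
ee_rot: [-0.0, 0.665, 0.747, -0.001]
contact_force: [-4.7, -2.2, 6.5]
width: 0.0087
gripper_force: 29.4
[-0.1196377  -0.04522782]
```

```bash
echo '[[[0,0.0017,-0.0258,0],[0,0.005,-0.0253,0],[0,0.0082,-0.0245,0],[0,0,0,0]]]' | python3 steer.py; python3 -c "
from h import *
p=manip.get_state()['position'];c=w2c(*p[:2]);print(c,np.arctan2(p[2]-.066,.08-c[0]))"
```

```text
clock: 10.88
position: [0.4709, -0.1022, 0.1492]
ee_rot: [0.002, 0.665, 0.747, 0.001]
contact_force: [-2.7, 0.3, 1.1]
width: 0.0089
gripper_force: 30.0
[-0.10250721 -0.04519262] 0.4275043728753498
```

```bash
echo '[[[0,0.0113,-0.0232,0],[0,0.0142,-0.0216,0],[0,0.0168,-0.0196,0],[0,0.0192,-0.0172,0],[0,0,0,0]]]' | python3 steer.py;  echo '[[[0,0.0213,-0.0146,0],[0,0.023,-0.0118,0],[0,0.0243,-0.0087,0],[0,0.0252,-0.0055,0],[0,0.0257,-0.0022,0]]]' | python3 steer.py; echo '[[[0,0,0,0],[0,0,0,0],[0,0,0,0]]]' | python3 steer.py; python3 -c "
from h import *
p=manip.get_state()['position'];c=w2c(*p[:2]);print(c,np.arctan2(p[2]-.066,.08-c[0]))"
```

```text
clock: 11.3
position: [0.5334, -0.0947, 0.2303]
ee_rot: [0.002, 0.665, 0.747, 0.002]
contact_force: [-4.1, 1.5, 6.4]
width: 0.0086
gripper_force: 30.3
clock: 11.72
position: [0.6493, -0.0809, 0.2713]
ee_rot: [-0.0, 0.665, 0.747, 0.0]
contact_force: [-2.1, -0.1, 2.2]
width: 0.0084
gripper_force: 30.6
clock: 11.97
position: [0.6515, -0.0807, 0.2711]
ee_rot: [0.002, 0.665, 0.747, 0.002]
contact_force: [1.4, 2.7, 5.9]
width: 0.0088
gripper_force: 31.1
[ 0.07937629 -0.04459933] 1.5677552205998402
```

```bash
echo '[[[0,0,0,0],[0,0,0,0],[0,0,0,0]]]' | python3 steer.py 0.03; echo '[[[0,0,-0.025,0],[0,0,-0.03,0],[0,0,0,0],[0,0,0,0]]]' | python3 steer.py; echo '[[[-0.03,-0.008,0,0],[-0.04,-0.01,0,0],[-0.04,-0.01,0,0],[-0.04,-0.01,0,0],[0,0,0,0]]]' | python3 steer.py
python3 - <<'E'
from h import *
s=manip.get_state();print(s["qpos"].round(2))
togo([.608,-.238,.2])
E
```

```text
clock: 12.22
position: [0.649, -0.0814, 0.2691]
ee_rot: [-0.0, 0.665, 0.747, -0.0]
contact_force: [0.6, -0.4, 0.1]
width: 0.0298
gripper_force: 0.0
clock: 12.55
position: [0.65, -0.0817, 0.3262]
ee_rot: [0.002, 0.665, 0.747, 0.001]
contact_force: [0.1, 0.6, -0.7]
width: 0.0299
gripper_force: 0.0
clock: 12.97
position: [0.6267, -0.2427, 0.3217]
ee_rot: [-0.0, 0.668, 0.744, -0.003]
contact_force: [0.4, 0.6, -0.2]
width: 0.0301
gripper_force: 0.0
[-0.47  0.4   1.15 -0.01  1.59 -0.58]
pos [ 0.6267 -0.2427  0.3217] tool delta [ 0.0072 -0.0176  0.1218]
tool y yaw deg 6.16
```

```bash
echo '[[[0.007,-0.0176,0.03,0],[0,0,0.03,-0.12],[0,0,0.03,-0.12],[0,0,0.03,-0.12],[0,0,0,-0.12]]]' | python3 steer.py 0.085 30; echo '[[[0,0,0,-0.12],[0,0,0,-0.12],[0,0,0,-0.12],[0,0,0,-0.12],[0,0,0,-0.12]]]' | python3 steer.py;echo '[[[0,0,0,-0.12],[0,0,0,-0.12],[0,0,0,-0.12],[0,0,0,-0.12],[0,0,0,-0.041]]]' | python3 steer.py;echo '[[[0,0,0,0],[0,0,0,0]]]' | python3 steer.py
python3 - <<'E'
from h import *
d=shot("wrist","w5.png")
print(rect(plane(d,blob(redmask(d)),.01)))
togo([.608,-.238,.08])
E
```

```text
clock: 13.38
position: [0.6058, -0.2277, 0.1958]
ee_rot: [-0.008, 0.466, 0.885, -0.0]
contact_force: [-1.0, 0.1, -0.7]
width: 0.0847
gripper_force: 0.0
clock: 13.8
position: [0.6095, -0.2293, 0.2026]
ee_rot: [-0.001, 0.184, 0.983, 0.0]
contact_force: [-0.5, -0.4, 0.1]
width: 0.0844
gripper_force: 0.0
clock: 14.22
position: [0.6095, -0.2293, 0.2026]
ee_rot: [-0.001, -0.075, 0.997, 0.001]
contact_force: [0.5, 0.5, 1.2]
width: 0.0851
gripper_force: 0.0
clock: 14.38
position: [0.6098, -0.2294, 0.2031]
ee_rot: [-0.001, -0.072, 0.997, 0.001]
contact_force: [-0.3, -0.1, -0.1]
width: 0.0849
gripper_force: 0.0
(array([ 607.1, -239.3]), array([31.6, 57.2]), np.float32(98.2))
pos [ 0.61   -0.2295  0.2034] tool delta [ 0.003  -0.0082  0.1234]
tool y yaw deg 98.25
```

View pics/w5.png

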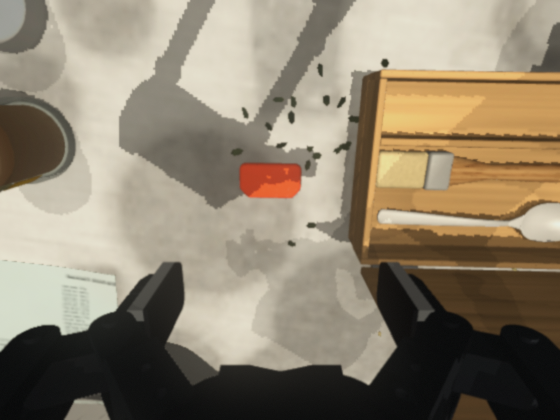

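The scraper is at (270,180) and lies clear. The case is at the upper right with the lid open, and the front compartment is the top strip, rows 82–135. I'll measure the compartment from these edges, then grasp.

```bash
python3 - <<'E'
from h import *
d=shot("wrist")
P=plane(d,[(383,72),(540,73),(384,81),(540,82),(384,135),(540,139)],.06)
for p in P: print((w2c(*p[:2])*1000).round(1))
togo([.608,-.2385,.03])
E
echo '[[[0.003,-0.0087,0.04,0],[0,0,0.04,0],[0,0,0.04,0],[0,0,0.03,0],[0,0,0,0]]]' | python3 steer.py 0.075; echo '[[[0,0,0.012,0],[0,0,0,0],[0,0,0,0],[0,0,0,0]]]' | python3 steer.py;python3 - <<'E'
from h import *
d=shot("wrist","w6.png")
print(rect(plane(d,blob(redmask(d)),.01)))
togo([.608,-.2385,.02])
E
```

```text
[ -78.1 -113.9]
[-80.    0.7]
[ -71.9 -112.4]
[-73.8   2.3]
[ -32.7 -107.5]
[-32.7  13.2]
pos [ 0.6101 -0.2296  0.2036] tool delta [ 0.0032 -0.0086  0.1736]
tool y yaw deg 98.26
clock: 14.9
position: [0.604, -0.2366, 0.0473]
ee_rot: [-0.006, -0.072, 0.997, 0.004]
contact_force: [-1.4, 0.1, -0.4]
width: 0.0747
gripper_force: 0.0
clock: 15.23
position: [0.6103, -0.2396, 0.0445]
ee_rot: [0.002, -0.073, 0.997, -0.001]
contact_force: [0.5, -0.5, -0.3]
width: 0.075
gripper_force: 0.0
(array([ 606.3, -239.3]), array([34.2, 57.8]), np.float32(97.1))
pos [ 0.6102 -0.2395  0.0445] tool delta [0.0021 0.0014 0.0245]
tool y yaw deg 98.32
```

```bash
echo '[[[0.002,0.0014,0.012,0],[0,0,0.008,0],[0,0,0.003,0],[0,0,0,0],[0,0,0,0]]]' | python3 steer.py; echo '[[[0,0,0.002,0],[0,0,0,0],[0,0,0,0]]]' | python3 steer.py 0.066;  echo '[[[0,0,0,0],[0,0,0,0],[0,0,0,0],[0,0,0,0]]]' | python3 steer.py 0.045 30
```

```text
clock: 15.7
position: [0.6069, -0.2379, 0.0196]
ee_rot: [0.0, -0.073, 0.997, -0.0]
contact_force: [-0.8, 0.3, 0.6]
width: 0.0753
gripper_force: 0.0
clock: 15.95
position: [0.6068, -0.2379, 0.0175]
ee_rot: [0.0, -0.073, 0.997, -0.0]
contact_force: [1.1, 0.0, -0.8]
width: 0.0661
gripper_force: 0.0
clock: 16.28
position: [0.607, -0.2381, 0.0181]
ee_rot: [0.0, -0.073, 0.997, -0.0]
contact_force: [-0.3, -0.4, 5.5]
width: 0.0575
gripper_force: 32.1
```

```bash
echo '[[[0,0,-0.01,0],[0,0,-0.02,0],[0,0,-0.03,0],[0,0,-0.03,0.03],[0,0,-0.03,0]]]' | python3 steer.py; echo '[[[0,0,-0.012,0],[0,0,0,0],[0,0,0,0]]]' | python3 steer.py
python3 - <<'E'
from h import *
d=shot("wrist","w7.png");s=manip.get_state();p=s["position"]
r=rect(plane(d,blob(redmask(d)),p[2]-.018+.010));print(r,s["width"],s["gripper_force"])
c=np.array([*r[0]/1000,p[2]]);print("in tool",quat(s).inv().apply(c-p).round(4))
g=c2w(-.052,-.015);togo([g[0],g[1],.14])
E
```

```text
clock: 16.7
position: [0.6063, -0.2374, 0.1384]
ee_rot: [-0.0, -0.057, 0.998, 0.0]
contact_force: [-0.0, -0.6, 0.3]
width: 0.0575
gripper_force: 32.3
clock: 16.95
position: [0.6067, -0.2377, 0.1499]
ee_rot: [0.001, -0.058, 0.998, -0.0]
contact_force: [-0.3, -0.5, -1.7]
width: 0.0575
gripper_force: 32.3
(array([ 606.3, -237. ]), array([34.8, 58.2]), np.float32(95.2)) 0.05761023220574479 32.307136741583236
in tool [-0.0004  0.0003 -0.    ]
pos [ 0.606  -0.2374  0.1485] tool delta [0.0681 0.18   0.0087]
tool y yaw deg 96.6
```

View pics/w7.png

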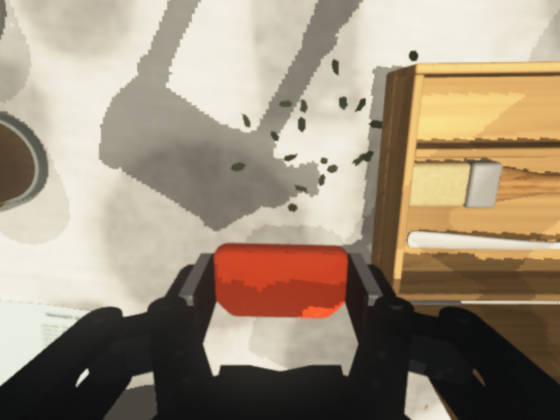

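The scraper is held level by its short ends, centred between the fingers at about (282,280). I'll move it over the compartment.

```bash
echo '[[[0.012,0.03,0,0],[0.014,0.036,0,0],[0.014,0.036,0,0],[0.014,0.036,0,0],[0.014,0.036,0,0]]]' | python3 steer.py; echo '[[[0,0.006,0,0],[0,0,0,0],[0,0,0,0]]]' | python3 steer.py
python3 - <<'E'
from h import *
d=shot("wrist","w8.png");s=manip.get_state()
np.save("T8.npy",d["T"])
print(s["width"],s["gripper_force"])
g=c2w(-.052,-.015);togo([g[0],g[1],.042])
E
```

```text
clock: 17.42
position: [0.5166, -0.0711, 0.147]
ee_rot: [-0.002, -0.057, 0.998, 0.001]
contact_force: [0.8, 1.0, 0.1]
width: 0.0575
gripper_force: 32.3
clock: 17.67
position: [0.5183, -0.0668, 0.1483]
ee_rot: [-0.001, -0.058, 0.998, -0.0]
contact_force: [0.3, -0.5, -0.0]
width: 0.0576
gripper_force: 32.3
0.05754734111307635 32.33679367695004
pos [ 0.5189 -0.0675  0.1486] tool delta [0.0012 0.0013 0.1066]
tool y yaw deg 96.61
```

View pics/w8.png

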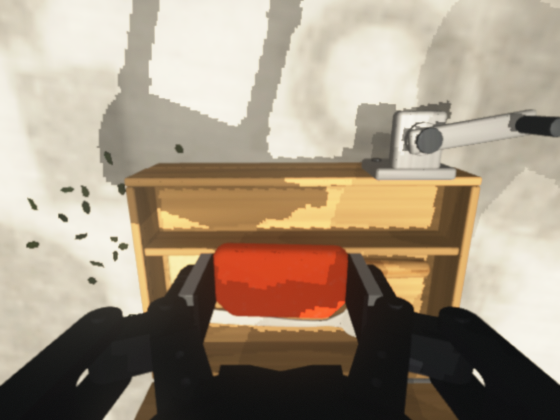

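The compartment is the strip between the front wall's inner edge (row about 185) and the divider (rows about 240–253). The latch is at the right.

Run:
```python
from h import *
d=get_image("wrist");d["T"]=np.load("T8.npy")
I=d["img"]
g=I[:,180:205].mean(axis=(1,2));print([(r,int(g[r])) for r in range(160,260,2)])
uv=[(200,r) for r in (165,180,186,236,241,253)]
for z in(.06,.058):print([float((w2c(*p[:2])[0]*1000).round(1)) for p in plane(d,uv,z)])
print([(w2c(*p[:2])*1000).round(1) for p in plane(d,[(128,180),(481,180)],.06)])
```

```text
[(160, 154), (162, 110), (164, 82), (166, 88), (168, 84), (170, 80), (172, 82), (174, 85), (176, 91), (178, 124), (180, 133), (182, 130), (184, 118), (186, 102), (188, 114), (190, 125), (192, 130), (194, 131), (196, 129), (198, 126), (200, 125), (202, 126), (204, 128), (206, 130), (208, 134), (210, 136), (212, 137), (214, 136), (216, 138), (218, 153), (220, 164), (222, 179), (224, 190), (226, 180), (228, 138), (230, 105), (232, 80), (234, 81), (236, 77), (238, 78), (240, 79), (242, 80), (244, 82), (246, 97), (248, 165), (250, 185), (252, 181), (254, 178), (256, 191), (258, 186)]
[-88.9, -79.2, -75.3, -40.6, -36.9, -28.0]
[-88.6, -78.8, -74.8, -39.8, -36.1, -27.1]
[array([ -79.1, -112.2]), array([-79.5, 113.3])]
```

```bash
echo '[[[0.0024,0.001,0.02,0],[0,0,0.03,0],[0,0,0.02,0],[0,0,0,0],[0,0,0,0]]]' | python3 steer.py; echo '[[[0,0,0.012,0],[0,0,0.012,0],[0,0,0,0],[0,0,0,0]]]' | python3 steer.py
python3 - <<'E'
from h import *
s=manip.get_state();g=c2w(-.053,-.015);togo([g[0],g[1],.042]);print(s["contact_force"])
E
```

```text
clock: 18.18
position: [0.5159, -0.0671, 0.0783]
ee_rot: [-0.001, -0.057, 0.998, 0.0]
contact_force: [-0.4, 0.6, 0.6]
width: 0.0576
gripper_force: 32.4
clock: 18.52
position: [0.5168, -0.0668, 0.0562]
ee_rot: [0.001, -0.057, 0.998, -0.0]
contact_force: [-0.1, -0.9, -0.2]
width: 0.0574
gripper_force: 32.4
pos [ 0.5168 -0.0668  0.0562] tool delta [0.0003 0.0003 0.0142]
tool y yaw deg 96.57
[-0.05292584 -0.85584098 -0.24833065]
```

No side contact. I'll lower gently onto the floor.

```bash
echo '[[[0,0,0.008,0],[0,0,0.003,0],[0,0,0,0],[0,0,0,0]]]' | python3 steer.py; echo '[[[0,0,0.002,0],[0,0,0,0],[0,0,0,0]]]' | python3 steer.py; echo '[[[0,0,0.001,0],[0,0,0,0],[0,0,0,0]]]' | python3 steer.py
```

```text
clock: 18.85
position: [0.516, -0.0661, 0.0444]
ee_rot: [0.0, -0.058, 0.998, -0.0]
contact_force: [-0.4, -0.5, 0.7]
width: 0.0581
gripper_force: 32.4
clock: 19.1
position: [0.5159, -0.066, 0.0424]
ee_rot: [0.0, -0.058, 0.998, -0.0]
contact_force: [0.3, -0.3, -0.5]
width: 0.0575
gripper_force: 32.4
clock: 19.35
position: [0.516, -0.0661, 0.0421]
ee_rot: [0.0, -0.058, 0.998, -0.0]
contact_force: [-1.3, -0.0, 5.6]
width: 0.0578
gripper_force: 32.8
```

Touchdown (5.6 N). Release slowly and withdraw.

```bash
echo '[[[0,0,0,0],[0,0,0,0],[0,0,0,0],[0,0,0,0]]]' | python3 steer.py 0.072; echo '[[[0,0,-0.01,0],[0,0,-0.025,0],[0,0,-0.03,0],[0,0,-0.03,0],[0,0,-0.03,0]]]' | python3 steer.py; echo '[[[0,0,-0.03,0],[0,0,0,0],[0,0,0,0],[0,0,0,0]]]' | python3 steer.py
python3 - <<'E'
from h import *
d=shot("wrist","w9.png")
r=rect(plane(d,blob(redmask(d)),.034));print(r,w2c(*(r[0]/1000)))
E
```

```text
clock: 19.68
position: [0.5159, -0.0661, 0.0412]
ee_rot: [-0.0, -0.058, 0.998, 0.0]
contact_force: [0.6, -1.1, 0.0]
width: 0.0717
gripper_force: 0.0
clock: 20.1
position: [0.5156, -0.066, 0.1682]
ee_rot: [-0.0, -0.058, 0.998, 0.0]
contact_force: [0.3, 0.5, -0.3]
width: 0.0717
gripper_force: 0.0
clock: 20.43
position: [0.5154, -0.066, 0.1964]
ee_rot: [-0.0, -0.058, 0.998, 0.0]
contact_force: [-0.7, -0.3, 0.1]
width: 0.072
gripper_force: 0.0
(array([516.6, -65.4]), array([31.9, 58.1]), np.float32(96.6)) [-0.05284992 -0.01391782]
```

View pics/w9.png

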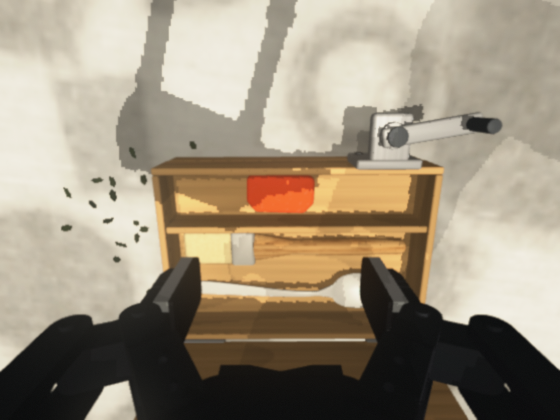

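The scraper lies flat in the front compartment at (281,193), measured at case x -53, y -14 mm. The latch is off to the side, the lid stands open, and the gripper is clear.

```bash
python3 -c "
from rig import manip, get_image
print(manip.sign_off())"
```

```text
the job is handed in; nothing more can be done
None
```

I handed the job in at about 20 s on the robot's clock (limit 69 s), with no verdict shown: by camera, the scraper lies in the front compartment within about 1 mm of its middle line, and from the arm's positions the latch is at about 1.74 rad and the lid at about 1.57 rad; the arm touches nothing and never went near the timer, jar or mug.

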